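Floor plate back onto the tin fire engine

TASK

The red tin fire engine is clamped upside down in its oak cradle: refit its tin floor plate, which stands on edge in the slotted rack beside the tin wheels. Take it out and lay it flat on the cork mat, let go, then take it again across its width and, keeping hold of it, lower it over the engine's two pins, big hole on thick pin, until it rests flush; then let go. Do not disturb the bell, the ladder or the awl, and do not press hard.

Things in the scene. Friction and masses are not known exactly. Their poses are not given: they have to be found in the camera images.
- plate: the bare tin floor plate, 56 mm wide (own x), 130 mm long (own y), 8 mm thick (own z); origin at its very middle. Two through holes on its long centre line: 13.5 mm across at own y = +45 mm, 9.5 mm across at own y = -45 mm. Both faces are alike, either may be up. 160 g nominal. At the start it stands on a long edge in the rack slot, own x pointing down, z level.
- hole_thick (a point): middle of the big (13.5 mm) hole, at half the plate's thickness; plate axes
- hole_thin (a point): middle of the small (9.5 mm) hole, at half the plate's thickness; plate axes
- engine: the upturned red tin fire engine fixed in its oak cradle on the table, 164 mm long (own y, bonnet at +y), 90 mm wide at the cradle; origin under its middle on the table top. Its flat floor side looks up at 60 mm height, 50 mm wide and 164 mm long. It carries two upright steel pins 14 mm tall with 2.5 mm tapered tips: 12 mm thick at own y = +45 mm, 8 mm thick at own y = -45 mm.
- seat (a point): on the engine's upturned floor side (60 mm up), midway between the pins; the seated plate's middle is 4 mm above this point; engine axes
- pin_thick (a point): root of the 12 mm pin (60 mm up), which ends 14 mm higher; engine axes
- pin_thin (a point): root of the 8 mm pin (60 mm up), which ends 14 mm higher; engine axes
- rack: fixed oak rack, origin on the table top under the middle of the plate's slot. The slot runs along own y (110 mm long), 10 mm wide, its floor 12 mm and its walls' top 34 mm above the table, walls 12 mm thick; the plate's top edge stands 68 mm above the table. Beyond it (own x = +58 to +106 mm) four fixed tin wheels, 38 mm across, stand upright to 50 mm height.
- mat_top (a point): middle of the top of the fixed cork mat, 170 mm square, 3 mm thick; x and y along its sides
- bell: bystander: loose round brass bell, 54 mm across, 55 mm tall, origin under it
- ladder: bystander: loose nickel ladder section, 190 mm long (own y), 50 mm wide, 8 mm high, origin under it
- awl: bystander: loose awl, horn handle 80 mm long (own y), 24 mm wide, 22 mm high, spike to 108 mm at +y; origin under the handle

How it is judged (in metres and radians):
On the way, in this order (a step that is already met when the one before it is completed fails the run):
1. the plate lies flat on the cork mat, its middle within 50 mm of the mat's middle, let go by the fingers for 0.2 s (angle between the z axis of plate and the z axis of mat_top, either way round below 0.08 rad and horizontal distance between plate and mat_top below 0.05 m and z of plate in the frame of mat_top below 0.009 m and contact force between the fingers and plate below 0.1 N), for 0.2 s.
2. the plate, still held in the fingers, is down over both pins: both pins in their holes and its underside within 6 mm of the engine's floor side (z of plate in the frame of seat below 0.01 m and horizontal distance between hole_thick and pin_thick below 0.003 m and horizontal distance between hole_thin and pin_thin below 0.003 m and contact force between the fingers and plate above 1 N), for 0.1 s.
At the end, for the whole second after the job is handed in: The plate rests flush on the engine's upturned floor side, fully home to within 1.5 mm and level within 0.03 rad, thick pin in the big hole and thin pin in the small hole (each within 2.5 mm of centre), at rest and released, the robot touching nothing (z of plate in the frame of seat between 0.002 and 0.0055 m and angle between the z axis of plate and the z axis of seat, either way round below 0.03 rad and horizontal distance between hole_thick and pin_thick below 0.0025 m and horizontal distance between hole_thin and pin_thin below 0.0025 m and contact force between the fingers and plate below 0.1 N and linear speed of plate below 0.01 m/s).
It fails at once if the bell, the ladder or the awl is shifted by more than 15 mm (distance of any of bell, ladder, awl from where it was at the start of the episode above 0.015 m).
It fails at once if the plate is pressed on the engine or its pins with more than 40 N (contact force between plate and engine above 40 N).
It also fails if it takes over 64 s, if anything falls off the work surface, if the arm or the gripper's body presses on something with over 40 N, if the wrist force passes 120 N, or if a joint passes its speed limit or range.

ROBOT

A 6-joint arm with a two-finger parallel gripper is mounted at the origin on the work surface. World frame = base frame: x ahead of the robot, y to its left, z up, the work surface at z = 0. Lengths are in mm, angles in rad, forces in N, time in s.
With the tool pointing down it reaches from about 275 to 750 mm from the base axis. Payload 10.2 kg.
Tool frame: the origin (TCP) lies at the very end of the fingers, on their centre line; the grasp point (between the pads) lies 19 mm behind it; z points along the fingers, y is the direction in which the jaws open and shut (so a half turn about z gives the same grasp; the last joint's range is limited). The gripper opens to 85 mm and grips with 20 to 120 N. Pads are 22 mm wide; open, the fingers measure 114 mm over their backs; the gripper's body (76 mm by 85 mm) begins 54 mm behind the grasp point. The pads swing forward as they close: fully open they stand 13 mm farther back than shut.
Start: joints at [-0.223, 0.313, 1.498, -0, 1.331, -0.223], TCP at [525.006, -0.013, 231.294] pointing down, gripper open.
Joint ranges: [-2.94, 2.94], [-0.97, 2.17], [0.19, 2.56], [-1.23, 4.37], [0.02, 3.11], [-2.88, 2.88]. Speed limits (rad/s): [2.39, 2.39, 3.01, 3.14, 3.14, 3.14].

INTERFACE

Orientations are given as a rotation vector (axis times angle).
In Python, from plant import ctrl gives the robot as it stands.
- The arm moves only by the tool play_rows, never from a script. Its argument "targets" is text: rows parted by semicolons, each of 7 numbers parted by spaces: the finger opening in m, from 0 to 0.0854, then the shift along the tool's x, y, z in m, then the turn, a rotation vector about the tool's x, y, z in degrees. A call has 1 to 20 rows; each row shifts and turns the commanded pose from where the row before left it, along the tool's axes as they then stand; what a row does not reach is not made up. A row lasts 1/8 s, in which the tool goes at most 62.5 mm and 10.7 degrees, less where a joint would pass 70% of its speed; a pose out of reach is approached as far as the arm can. A call is refused whole if a number of a shift passes 0.0625 or a number of a turn 10.7, either way. A call with a gripper value outside its range is refused whole. The fingers move at their own pace and stop on an object; "grip_force" is the grip in N (left out, the last holds). Time passes only in rows, so rows that do not move let the fingers close. It gives the time, the measured TCP pose, the force and the opening at its end, in the units of the state.
- ctrl.get_obs(): the state, without advancing time (a new reading comes with each control period).
- ctrl.capture(name): name is "scene" or "side" or "wrist"; returns the picture (420x560x3 uint8, blue, green, red); there is no depth.
- ctrl.camera_model(name): a dict with "vertical_fov" (degrees; the focal length in pixels is half the picture's height over the tangent of half this angle, whatever the lens; pixels are square), "cx", "cy" (the principal point, pixels), "pose" (4x4, takes a point from camera to world coordinates). Camera axes: x right, y up, looking along -z (the intrinsics and any distortion apply to the point x, -y, -z); pixel columns grow to the right and rows downward; lengths in mm; the calibration is good to about 2 mm. The wrist camera is an equidistant fisheye: a pixel r from the principal point sees the ray r / f radians off the axis. A picture is of the moment at which its call begins: read the wrist's pose just before it. camera_model takes no time and is no camera call; for the wrist camera it gives the pose at the moment of the call.
- ctrl.close_job(): hands the job in, once; it reports no verdict.
The state is a dict: "t": time; "joint_positions": joint angles; "dq": joint speeds; "tau": joint torques, N m; "ee_pos": TCP position; "orientation": TCP orientation; "wrist_force": force on the tool from outside, world axes, zero at the start; "moment": the same for the moment, N m; "gripper_width": finger opening in mm.
Only numpy, scipy, OpenCV 4.12 (cv2) and the standard library are available. Lean on these libraries where they do the work, as an engineer would, in place of code of your own. Each camera call takes 0.05 s, during which the arm holds its last target. There are 200 camera calls.

## Working session

There is one attempt and no reset: what is moved stays moved. The work goes in short steps, Python scripts to look and compute and a tool call to move; the robot and the scene stay as the last step left them, time stands still between calls to the robot, and variables do not carry over. Pictures are saved under pics/ and viewed, about 8 in all and at most 12, crops included, and the job is handed in when it is done.

Besides the shell and the picture viewer there is one more tool, called after "Emit:" by a JSON object that holds its "op" and its "data", one argument or row to a line. play_rows: Moves the arm, as the interface text tells. Its arguments: {"type":"object","properties":{"targets":{"type":"string"},"grip_force":{"type":"number"}},"required":["targets"]}

```bash
mkdir -p pics; ls
cat > h.py <<'E'
import numpy as np, cv2
from scipy.spatial.transform import Rotation as R
from plant import ctrl
def cap(name,fn=None):
    m=ctrl.camera_model(name); im=ctrl.capture(name)
    if fn: cv2.imwrite('pics/'+fn,im)
    return im,m
def ray(m,u,v,name):
    f=210/np.tan(np.radians(m['vertical_fov'])/2)
    x=(u-m['cx']);y=(v-m['cy'])
    if name=='wrist':
        r=np.hypot(x,y);t=r/f;s=np.sin(t)/max(r,1e-9)
        d=np.array([x*s,-y*s,-np.cos(t)])
    else: d=np.array([x/f,-y/f,-1])
    P=np.array(m['pose']);return P[:3,3],P[:3,:3]@d
def onz(m,u,v,name,z):
    o,d=ray(m,u,v,name);return o+d*(z-o[2])/d[2]
def proj(m,p,name):
    P=np.array(m['pose']);q=P[:3,:3].T@(np.asarray(p,float)-P[:3,3]);q=q*[1,-1,-1]
    f=210/np.tan(np.radians(m['vertical_fov'])/2)
    if name=='wrist':
        r=np.hypot(q[0],q[1]);t=np.arctan2(r,q[2]);s=f*t/max(r,1e-9);return m['cx']+q[0]*s,m['cy']+q[1]*s
    return m['cx']+f*q[0]/q[2],m['cy']+f*q[1]/q[2]
E
python3 - <<'E'
from h import *
for n in ['scene','side','wrist']:
    im,m=cap(n,n+'0.png'); print(n,m)
print(ctrl.get_obs())
E
```

```text
pics
scene {'vertical_fov': 48.22048188893501, 'cx': 277.6017986807329, 'cy': 212.5388036963138, 'pose': array([[-8.25971293e-01, -3.46718825e-01,  4.44474385e-01,
         1.02311719e+03],
       [ 5.63453655e-01, -5.31668717e-01,  6.32335634e-01,
         5.86547632e+02],
       [ 1.70704581e-02,  7.72731799e-01,  6.34503087e-01,
         6.83221284e+02],
       [ 0.00000000e+00,  0.00000000e+00,  0.00000000e+00,
         1.00000000e+00]])}
side {'vertical_fov': 52.145219891007756, 'cx': 281.85362203243926, 'cy': 210.39330350319787, 'pose': array([[ 9.37120040e-01,  2.19455635e-01, -2.71376592e-01,
         3.76665292e+02],
       [-3.48744461e-01,  5.58650875e-01, -7.52520100e-01,
        -6.72113037e+02],
       [-1.35400052e-02,  7.99842749e-01,  6.00056868e-01,
         5.88958270e+02],
       [ 0.00000000e+00,  0.00000000e+00,  0.00000000e+00,
         1.00000000e+00]])}
wrist {'vertical_fov': 65.70646984690485, 'cx': 280.3460774734386, 'cy': 211.07962413890345, 'pose': array([[ 9.99999451e-01, -1.04710986e-03, -3.06630418e-05,
         5.24554231e+02],
       [ 1.00406949e-03
[... 205 characters left out ...]

         1.00000000e+00]])}
{'t': 0.15, 'joint_positions': array([-2.23420665e-01,  3.13334870e-01,  1.49821291e+00, -3.44954946e-06,
        1.33097666e+00, -2.23374298e-01]), 'dq': array([ 0.00217235, -0.00084345, -0.00437505,  0.00112311,  0.00315797,
        0.00070835]), 'tau': array([ 1.79854873e-03, -4.12368500e+01, -2.59796566e+01, -1.57318855e-04,
        3.17765021e-03, -3.62555340e-05]), 'ee_pos': array([5.24830156e+02, 1.46988181e-02, 2.30878373e+02]), 'orientation': array([-2.22093571e+00, -2.22083456e+00,  7.84202417e-04]), 'wrist_force': array([ 0.5480685 , -0.14802432, -0.25144366]), 'moment': array([-0.01272355,  0.00811629,  0.00801752]), 'gripper_width': 85.4975590009694}
```

View pics/scene0.png

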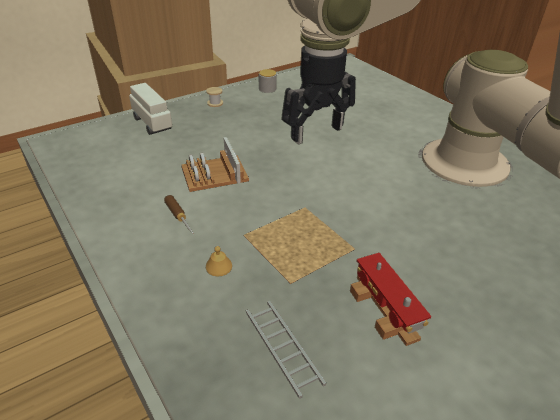

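View pics/wrist0.png

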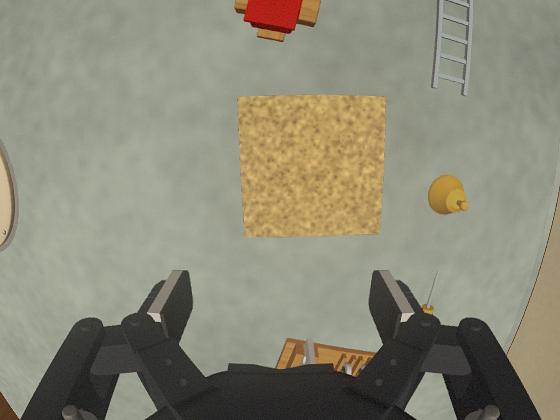

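Scene: the rack is near (215,165) with the plate's top edge around (226,140)–(240,165). The mat is at (299,243), the engine at (392,293) with pins at (379,266) and (407,301), the bell at (218,260), the awl at (175,208) and the ladder at (285,345). The wrist view shows the mat at (312,166).

Run:
```python
from h import *
im=cv2.imread('pics/scene0.png')
m=ctrl.camera_model('scene')
for n,u,v,z in [('plateA',226,141,68),('plateB',240,165,68),('mat',299,243,3),('pin1',379,263,74),('pin2',407,298,74),('bell',218,268,0),('awl',175,208,11),('awltip',193,233,11),('lad',285,345,8)]:
    print(n,onz(m,u,v,'scene',z).round())
side=cv2.imread('pics/side0.png')
a=cv2.resize(im[125:205,165:265],None,fx=4,fy=4,interpolation=3)
cv2.imwrite('pics/c1.png',np.hstack([a,cv2.resize(side,(400,320))]))
```

```text
plateA [ 541. -333.   68.]
plateB [ 567. -220.   68.]
mat [566.  17.   3.]
pin1 [523. 200.  74.]
pin2 [542. 286.  74.]
bell [743. -15.   0.]
awl [ 738. -224.   11.]
awltip [ 742. -125.   11.]
lad [738. 212.   8.]
```

View pics/c1.png

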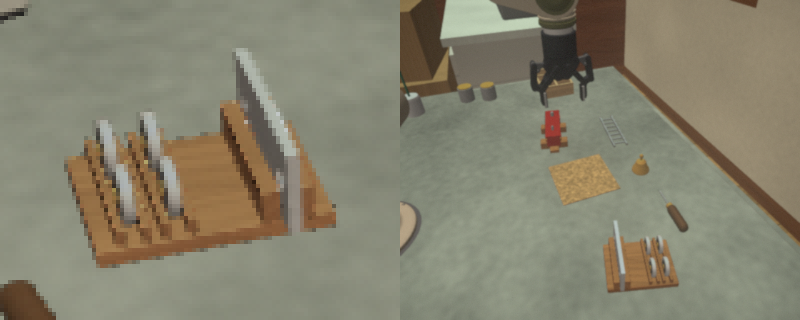

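Emit:
{"op": "play_rows", "data": {
  "targets": "0.085 -0.045 0.004 0 0 0 0;0.085 -0.05 0.004 0 0 0 0;0.085 -0.05 0.004 0 0 0 0;0.085 -0.05 0.004 0 0 0 0;0.085 -0.05 0.004 0 0 0 0;0.085 -0.04 0.004 0 0 0 0;0.085 0 0 0 0 0 6.5;0.085 0 0 0 0 0 6.5;0.085 0 0 0 0 0 0;0.085 0 0 0 0 0 0"
}}

```text
t: 1.4
ee_pos: [549.0, -284.9, 231.2]
orientation: [-2.456, -1.958, 0.0]
wrist_force: [-0.5, 0.1, -0.1]
gripper_width: 84.9
```

Run:
```python
from h import *
im,m=cap('wrist','w1.png'); o=ctrl.get_obs(); print(o['joint_positions'].round(3),m['pose'])
```

```text
[-0.668  0.524  1.189 -0.     1.429 -0.443] [[ 9.75109726e-01  2.10730546e-01  6.89467907e-02  5.66577167e+02]
 [-2.21722287e-01  9.26063068e-01  3.05362770e-01 -2.07373731e+02]
 [ 5.00186523e-04 -3.13049247e-01  9.49736763e-01  3.74478024e+02]
 [ 0.00000000e+00  0.00000000e+00  0.00000000e+00  1.00000000e+00]]
```

View pics/w1.png

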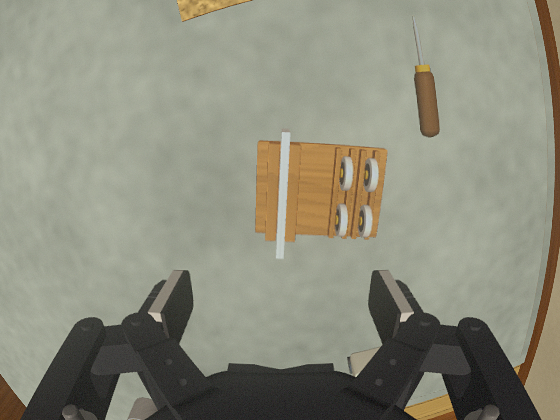

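The wrist view shows the rack with the plate's top edge running from (286,132) to (280,258), and the wheels to the right at columns 340–375. The mat is at the top left and the awl at (427,100).

Run:
```python
from h import *
im=cv2.imread('pics/w1.png'); m=ctrl.camera_model('wrist')
sub=im[125:265,265:305].astype(int)
ctr=[]
for v in (129,131,133,150,170,190,210,230,250,256,258,260):
    row=im[v,262:312].astype(int); s=(row.min(1)>140)&(np.ptp(row,axis=1)<25)
    # outside slot background is greyish; brightness threshold
    s&=row.mean(1)>185
    x=np.where(s)[0]+262
    print(v,(x.min(),x.max()) if len(x) else None, [tuple(im[v,c]) for c in (276,284)])
    if len(x): ctr.append((x.mean(),v))
a=onz(m,*ctr[0],'wrist',68);b=onz(m,*ctr[-1],'wrist',68)
print(a,b,np.linalg.norm(a-b),(a+b)/2,np.degrees(np.arctan2(*(a-b)[:2])))
```

```text
129 None [(np.uint8(147), np.uint8(162), np.uint8(158)), (np.uint8(132), np.uint8(147), np.uint8(154))]
131 None [(np.uint8(149), np.uint8(164), np.uint8(162)), (np.uint8(130), np.uint8(142), np.uint8(153))]
133 (np.int64(282), np.int64(289)) [(np.uint8(150), np.uint8(165), np.uint8(162)), (np.uint8(201), np.uint8(202), np.uint8(195))]
150 (np.int64(281), np.int64(288)) [(np.uint8(76), np.uint8(133), np.uint8(176)), (np.uint8(199), np.uint8(201), np.uint8(195))]
170 (np.int64(280), np.int64(287)) [(np.uint8(76), np.uint8(135), np.uint8(177)), (np.uint8(196), np.uint8(200), np.uint8(194))]
190 (np.int64(279), np.int64(286)) [(np.uint8(77), np.uint8(127), np.uint8(169)), (np.uint8(195), np.uint8(201), np.uint8(194))]
210 (np.int64(279), np.int64(285)) [(np.uint8(71), np.uint8(128), np.uint8(179)), (np.uint8(195), np.uint8(199), np.uint8(191))]
230 (np.int64(277), np.int64(284)) [(np.uint8(100), np.uint8(122), np.uint8(147)), (np.uint8(192), np.uint8(197), np.uint8(192))]
250 (np.int64(276), np.int64(283)) [(np.uint8(189), np.uint8(196), np.uint8(189)), (np.uint8(150), np.uint8(167), np.uint8(163))]
256 (np.int64(276), np.int64(283)) [(np.uint8(201), np.uint8(206), np.uint8(199)), (np.uint8(146), np.uint8(163), np.uint8(159))]
258 (np.int64(278), np.int64(281)) [(np.uint8(174), np.uint8(184), np.uint8(177)), (np.uint8(147), np.uint8(164), np.uint8(159))]
260 None [(np.uint8(145), np.uint8(159), np.uint8(156)), (np.uint8(148), np.uint8(163), np.uint8(161))]
[ 566.15175911 -231.93779683   68.        ] [ 532.13205562 -356.34491619   68.        ] 128.9746935352403 [ 549.14190737 -294.14135651   68.        ] 15.29390117532245
```

Emit:
{"op": "play_rows", "data": {
  "targets": "0.04 0 0 0 0 0 2.5;0.04 -0.0088 0.0025 0 0 0 0;0.04 0 0 0.04 0 0 0;0.04 0 0 0.05 0 0 0;0.04 0 0 0.045 0 0 0;0.04 0 0 0.03 0 0 0;0.04 0 0 0.015 0 0 0;0.04 0 0 0.009 0 0 0;0.04 0 0 0 0 0 0;0.0 0 0 0 0 0 0;0.0 0 0 0 0 0 0;0.0 0 0 0 0 0 0;0.0 0 0 0 0 0 0;0.0 0 0 0 0 0 0",
  "grip_force": 40
}}

```text
t: 3.2
ee_pos: [549.5, -294.5, 43.2]
orientation: [2.499, 1.901, 0.001]
wrist_force: [-0.5, 0.3, 5.6]
gripper_width: 7.0
```

Emit:
{"op": "play_rows", "data": {
  "targets": "0 0 0 -0.02 0 0 0;0 0 0 -0.04 0 0 0;0 0 0 -0.05 0 0 0;0 0.02 -0.005 -0.03 0 0 0;0 0.05 -0.011 0 0 0 0;0 0.05 -0.011 0 0 0 0;0 0.05 -0.011 0 0 0 0;0 0.05 -0.011 0 0 0 0;0 0.05 -0.011 0 0 0 0;0 0.035 -0.007 0 0 0 0;0 0 0 0 0 0 -5;0 0 0 0 0 0 0"
}}

```text
t: 4.7
ee_pos: [565.8, 18.0, 182.0]
orientation: [-2.415, -2.008, 0.001]
wrist_force: [-1.1, 0.1, -2.0]
gripper_width: 7.3
```

Run:
```python
from h import *
im,m=cap('wrist'); o=ctrl.get_obs(); print(o['joint_positions'].round(3),o['ee_pos'],o['wrist_force'])
s,_=cap('scene');d,_=cap('side')
m2=ctrl.camera_model('side');m1=ctrl.camera_model('scene');p=o['ee_pos']
def crop(I,u,v,w,k): 
    u,v=int(u),int(v);c=I[max(v-w,0):v+w,max(u-w,0):u+w];return cv2.resize(c,(280,280),interpolation=3)
cv2.imwrite('pics/c2.png',np.hstack([cv2.resize(im,(400,300))[:280],crop(s,*proj(m1,p,'scene'),60,0)*1]))
cv2.imwrite('pics/c2.png',np.vstack([np.hstack([im[:280],crop(s,*proj(m1,p,'scene'),55,0)[:, :240]]),np.hstack([crop(d,*proj(m2,p,'side'),45,0),crop(s,395,295,50,0),np.zeros((280,240,3),np.uint8)])]))
cv2.imwrite('pics/w2.png',im)
```

```text
[-0.176  0.444  1.443 -0.     1.256  0.009] [565.83404277  17.55947641 182.03029991] [-0.65211866 -0.10100237 -1.12985872]
```

View pics/c2.png

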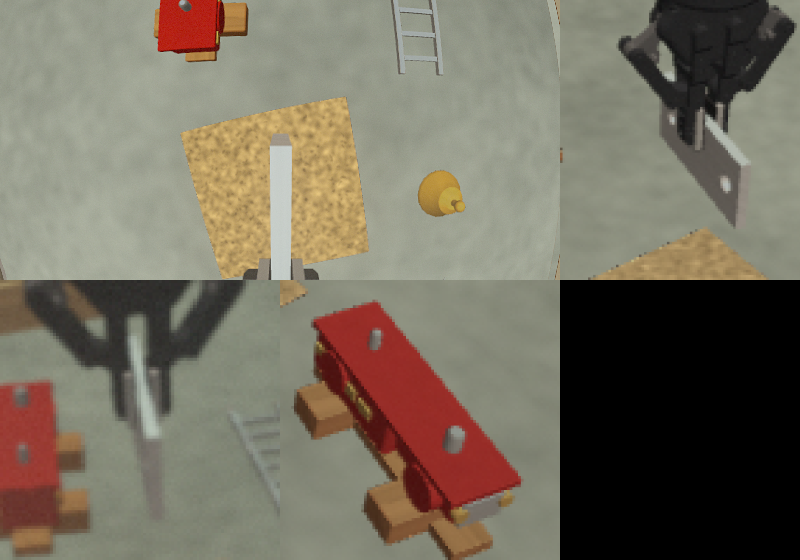

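The plate hangs with its larger hole at the +y end, at (725,184) in the crop. The engine's thicker pin, at (455,438), is also its +y pin, so no half turn is needed. The mat is centred near (275,185), and the bell lies outward of it.

Emit:
{"op": "play_rows", "data": {
  "targets": "0 0.0027 -0.0127 0 0 0 -9;0 0 0 0 0 0 -9;0 0 0 0 10.7 0 0;0 0 0 0 10.7 0 0;0 0 0 0 10.7 0 0;0 0 0 0 10.7 0 0;0 0 0 0 10.7 0 0;0 0 0 0 0 0 0;0 0 0 0 0 0 0"
}}

```text
t: 5.98
ee_pos: [554.2, 22.3, 183.1]
orientation: [-1.57, -1.788, 0.896]
wrist_force: [-0.7, -0.0, -0.8]
gripper_width: 7.0
```

Run:
```python
from h import *
o=ctrl.get_obs(); print(o['joint_positions'].round(3),o['ee_pos'],o['wrist_force']);print(R.from_rotvec(o['orientation']).as_matrix().round(3))
im=cv2.imread('pics/w2.png');h=cv2.cvtColor(im,cv2.COLOR_BGR2HSV)
```

```text
[-0.089  0.983  0.766 -0.236  2.295 -0.29 ] [554.2185186   22.30029319 183.14002247] [-0.69515995 -0.03987644 -0.82303774]
[[-0.13   0.594 -0.794]
 [ 0.992  0.077 -0.105]
 [-0.001 -0.801 -0.599]]
```

Emit:
{"op": "play_rows", "data": {
  "targets": "0 0 0.03 0.0225 0 0 0;0 0 0.032 0.024 0 0 0;0 0 0.03 0.0225 0 0 0;0 0 0.016 0.012 0 0 0;0 0 0 0 9 0 0;0 0 0 0 0 0 0;0 0 0 0 0 0 0"
}}

```text
t: 6.85
ee_pos: [553.8, 22.4, 48.8]
orientation: [-1.47, -1.676, 1.01]
wrist_force: [1.6, -0.0, -1.4]
gripper_width: 6.9
```

Run:
```python
from h import *
o=ctrl.get_obs(); print(o['joint_positions'].round(3),o['ee_pos'],o['wrist_force']);print(R.from_rotvec(o['orientation']).as_matrix().round(3))
s,_=cap('scene');d,_=cap('side')
cv2.imwrite('pics/c3.png',np.hstack([cv2.resize(s[110:310,220:420],(400,400)),cv2.resize(d[130:330,180:380],(400,400))]))
```

```text
[-0.083  1.231  0.708 -0.247  2.262 -0.26 ] [553.83830892  22.37470173  48.78008393] [ 1.5845691  -0.04138947 -1.40972583]
[[-0.131  0.463 -0.876]
 [ 0.991  0.06  -0.116]
 [-0.001 -0.884 -0.467]]
```

View pics/c3.png

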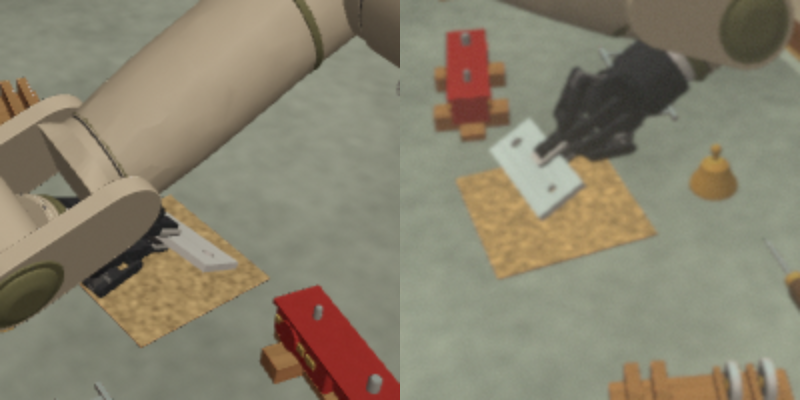

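The side crop shows the plate tilted about 28° above the mat and clear of the bell, with the hand outward of it.

Emit:
{"op": "play_rows", "data": {
  "targets": "0 0 0.014 0.0074 0 0 0;0 0 0.0085 0.0045 0 0 0;0 0 0.002 0.001 0 0 0;0 0 0 0 0 0 0;0.02 0 0 0 0 0 0;0.02 0 0 0 0 0 0;0.02 0 0 0 0 0 0;0.02 0 0 -0.006 0 0 0;0.02 0 0 -0.01 0 0 0;0.02 0 0 -0.015 0 0 0;0.02 0 0 -0.03 0 0 0;0.02 0 0 -0.05 0 0 0;0.02 0 0 0 0 0 0"
}}

```text
t: 8.57
ee_pos: [612.7, 32.7, 71.2]
orientation: [-1.474, -1.682, 1.007]
wrist_force: [0.1, 0.2, 0.3]
gripper_width: 20.0
```

Run:
```python
from h import *
o=ctrl.get_obs(); print(o['joint_positions'].round(3),o['ee_pos'],o['wrist_force'])
s,_=cap('scene');d,_=cap('side')
cv2.imwrite('pics/c4.png',np.hstack([cv2.resize(s[110:310,220:420],(400,400)),cv2.resize(d[130:330,180:380],(400,400))]))
```

```text
[-0.065  1.447  0.186 -0.317  2.555 -0.361] [612.6704789   32.70970974  71.21668047] [0.06711094 0.237156   0.31938262]
```

View pics/c4.png

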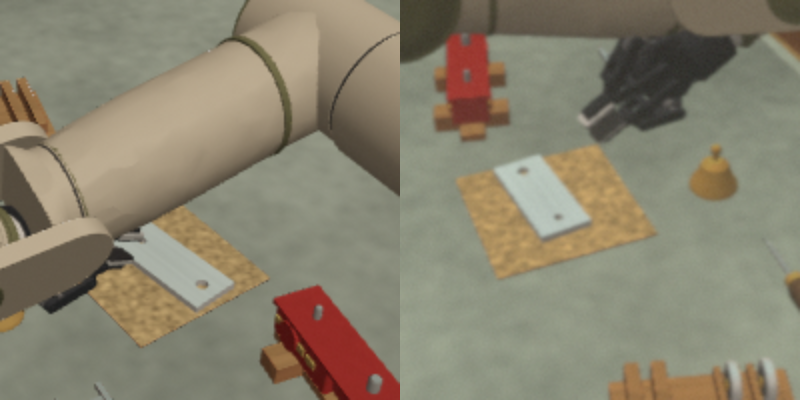

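The plate lies flat on the mat, with the big hole toward the engine end at +y. The mat and bell are undisturbed.

Emit:
{"op": "play_rows", "data": {
  "targets": "0.085 0 -0.01 0 -10.7 0 0;0.085 0 -0.02 0 -10.7 0 0;0.085 0 -0.03 0 -10.7 0 0;0.085 0 -0.03 0 -10.7 0 0;0.085 0 -0.03 -0.02 -10.7 0 0;0.085 0 0 -0.04 -8.7 0 0;0.085 0 0 -0.03 0 0 0;0.085 0 0 0 0 0 0;0.085 0 0 0 0 0 0"
}}

```text
t: 9.8
ee_pos: [544.0, 21.2, 227.6]
orientation: [-2.041, -2.343, 0.064]
wrist_force: [-0.9, 0.2, -0.3]
gripper_width: 84.9
```

Run:
```python
from h import *
o=ctrl.get_obs(); print(o['joint_positions'].round(3),o['ee_pos'],o['wrist_force']);print(R.from_rotvec(o['orientation']).as_matrix().round(3))
im,m=cap('wrist','w3.png')
for n,p in [('mat',(566,17,11)),('pinA',(523,200,74)),('pinB',(542,286,74)),('p',(553,22,11))]: print(n,proj(m,p,'wrist'))
```

```text
[-0.168  0.389  1.403 -0.018  1.401 -0.302] [544.00404253  21.15192679 227.62378491] [-0.85193875  0.15641121 -0.26589385]
[[-0.137  0.989 -0.052]
 [ 0.991  0.137 -0.009]
 [-0.001 -0.053 -0.999]]
mat (np.float64(309.28563117748797), np.float64(184.45841448346505))
pinA (np.float64(294.05411710629454), np.float64(1.053199743904031))
pinB (np.float64(326.0015308520784), np.float64(-71.90576544364438))
p (np.float64(298.6570049057864), np.float64(178.49229422098313))
```

View pics/w3.png

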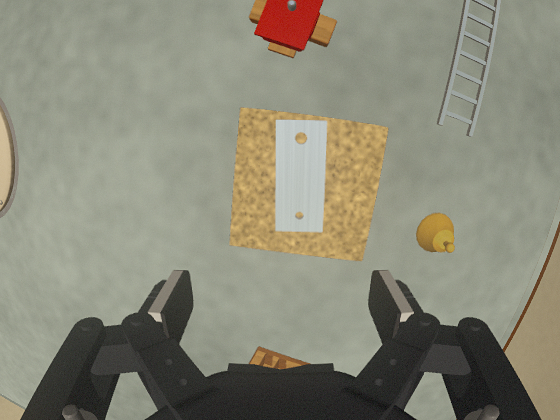

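The plate is flat, spanning columns 275–327 and rows 120–232. The big hole is at (301,138) and the small one at (299,215), and pin A (the thin pin) shows at (292,5).

```bash
cat >> h.py <<'E'
def white(im,x0,x1,y0,y1):
    h=cv2.cvtColor(im,cv2.COLOR_BGR2HSV); k=np.zeros(im.shape[:2],np.uint8)
    k[y0:y1,x0:x1]=((h[...,1]<40)&(h[...,2]>175))[y0:y1,x0:x1]*255
    return k
def plate_px(im,box):
    k=white(im,*box); c,h=cv2.findContours(k,cv2.RETR_CCOMP,cv2.CHAIN_APPROX_NONE)
    i=max(range(len(c)),key=lambda i:cv2.contourArea(c[i]))
    holes=sorted([cv2.minEnclosingCircle(c[j])+(cv2.contourArea(c[j]),) for j in range(len(c)) if h[0][j][3]==i],key=lambda q:-q[2])[:3]
    return c[i],holes
E
python3 - <<'E'
from h import *
im=cv2.imread('pics/w3.png'); m=ctrl.camera_model('wrist')
c,hs=plate_px(im,(265,337,112,240)); print(hs)
w=np.array([onz(m,u,v,'wrist',11)[:2] for u,v in c[:,0]],np.float32); r=cv2.minAreaRect(w);print(r,cv2.boxPoints(r).round(1).tolist())
H=[onz(m,*q[0],'wrist',11)[:2] for q in hs[:2]];print(H,np.linalg.norm(H[0]-H[1]),(H[0]+H[1])/2,np.degrees(np.arctan2(*(H[0]-H[1]))))
E
```

```text
[((300.6666564941406, 137.6666717529297), 6.871934413909912, 132.0), ((298.9347839355469, 215.67391967773438), 5.109951496124268, 64.5)]
((553.7758178710938, 23.59722137451172), (56.085914611816406, 130.31643676757812), 7.512447357177734) [[517.5, 84.5], [534.5, -44.70000076293945], [590.0999755859375, -37.29999923706055], [573.0999755859375, 91.9000015258789]]
[array([547.88205452,  68.2421717 ]), array([559.8063363 , -21.66515029])] 90.69462521079666 [553.84419541  23.2885107 ] -7.554966472691578
```

Emit:
{"op": "play_rows", "data": {
  "targets": "0.085 0 0 0 -3 0 0;0.085 0.04 0.004 0 0 0 0;0.085 0.056 0.005 0 0 0 0;0.085 0.056 0.006 0 0 0 0;0.085 0.04 0.004 0 0 0 0;0.085 0.015 0.001 0 0 0 0;0.085 0 0 0 0 0 0.35;0.085 0 0 0 0 0 0;0.085 0 0 0 0 0 0"
}}

```text
t: 10.98
ee_pos: [535.6, 227.9, 228.0]
orientation: [2.071, 2.361, -0.002]
wrist_force: [0.4, 0.6, 0.4]
gripper_width: 85.3
```

Run:
```python
from h import *
o=ctrl.get_obs(); print(o['joint_positions'].round(3),o['ee_pos'],R.from_rotvec(o['orientation']).as_matrix().round(4))
im,m=cap('wrist','w4.png')
np.save('m4.npy',m['pose'])
for p in [(523,200,74),(542,286,74)]: print(proj(m,p,'wrist'))
cv2.imwrite('pics/w4c.png',cv2.resize(im[40:290,180:400],None,fx=2.4,fy=2.4,interpolation=3))
```

```text
[ 0.202  0.443  1.322 -0.002  1.378  0.072] [535.62514823 227.85187668 227.96061734] [[-1.299e-01  9.915e-01 -2.000e-04]
 [ 9.915e-01  1.299e-01 -1.800e-03]
 [-1.700e-03 -4.000e-04 -1.000e+00]]
(np.float64(263.9431048876713), np.float64(218.12515627789034))
(np.float64(295.95976396254554), np.float64(132.09902041578687))
```

View pics/w4c.png

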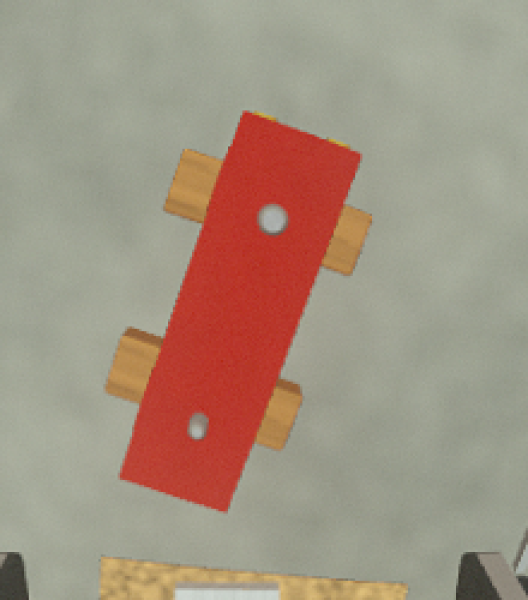

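The engine's thick pin is at crop (272,219), at the bonnet end (+y). The thin pin is at (198,425), and the red floor is a clean rectangle.

Run:
```python
from h import *
im=cv2.imread('pics/w4.png'); m=ctrl.camera_model('wrist')
h=cv2.cvtColor(im,cv2.COLOR_BGR2HSV)
red=(((h[...,0]<8)|(h[...,0]>172))&(h[...,1]>130)&(h[...,2]>100)).astype(np.uint8)*255
c,hr=cv2.findContours(red,cv2.RETR_CCOMP,cv2.CHAIN_APPROX_NONE)
i=max(range(len(c)),key=lambda i:cv2.contourArea(c[i]))
w=np.array([onz(m,u,v,'wrist',60)[:2] for u,v in c[i][:,0]],np.float32);r=cv2.minAreaRect(w);print(r)
k=[j for j in range(len(c)) if hr[0][j][3]==i and cv2.contourArea(c[j])>15]
P=[]
for j in k:
    M=cv2.moments(c[j]);u,v=M['m10']/M['m00'],M['m01']/M['m00'];print(u,v,cv2.boundingRect(c[j]),cv2.contourArea(c[j]))
    for z in (60,67,74): print(z,onz(m,u,v,'wrist',z).round(1))
    P.append(onz(m,u,v,'wrist',67)[:2])
P=np.array(P);print(np.linalg.norm(P[0]-P[1]),P.mean(0),P[0]-P[1])
print('nadir',proj(m,np.array(m['pose'])[:3,3]-[0,0,300],'wrist'))
```

```text
((530.0785522460938, 242.4547119140625), (163.25335693359375, 50.3438606262207), 78.0204086303711)
262.16934046345807 217.13725490196077 (257, 211, 11, 13) 93.5
60 [521.  195.9  60. ]
67 [521.1 198.4  67. ]
74 [521.2 200.9  74. ]
293.1378205128205 131.07371794871796 (286, 124, 15, 15) 156.0
60 [540.  285.8  60. ]
67 [539.6 286.3  67. ]
74 [539.3 286.8  74. ]
89.77543514019168 [530.35808678 242.35911639] [-18.56885171 -87.83408507]
nadir (np.float64(280.17853379284384), np.float64(106.8689309463836))
```

Emit:
{"op": "play_rows", "data": {
  "targets": "0.085 -0.035 -0.0015 0 0 0 0;0.085 -0.055 -0.0025 0 0 0 0;0.085 -0.055 -0.0025 0.02 0 0 0;0.085 -0.045 -0.0015 0.05 0 0 0;0.085 -0.015 -0.0005 0.055 0 0 0;0.085 0 0 0.045 0 0 0;0.085 0 0 0.028 0 0 0;0.085 0 0 0 0 0 0;0.085 0 0 0 0 0 0"
}}

```text
t: 12.15
ee_pos: [554.3, 27.2, 35.2]
orientation: [2.069, 2.361, -0.0]
wrist_force: [0.2, 0.6, 1.0]
gripper_width: 84.6
```

Run:
```python
from h import *
o=ctrl.get_obs(); print(o['ee_pos'],R.from_rotvec(o['orientation']).as_matrix().round(4))
im,m=cap('wrist','w5.png')
c,hs=plate_px(im,(190,390,60,330)); print(hs)
for u,_,_ in hs[:2]: print(onz(m,*u,'wrist',11))
```

```text
[554.28809875  27.21519521  35.24013668] [[-0.1313  0.9913  0.0019]
 [ 0.9913  0.1313 -0.002 ]
 [-0.0022  0.0016 -1.    ]]
[((279.40740966796875, 181.0), 13.739046096801758, 535.5), ((279.125, 320.5), 8.262401580810547, 166.0)]
[548.15198928  67.75496184  11.        ]
[559.81231325 -21.77629803  11.        ]
```

View pics/w5.png

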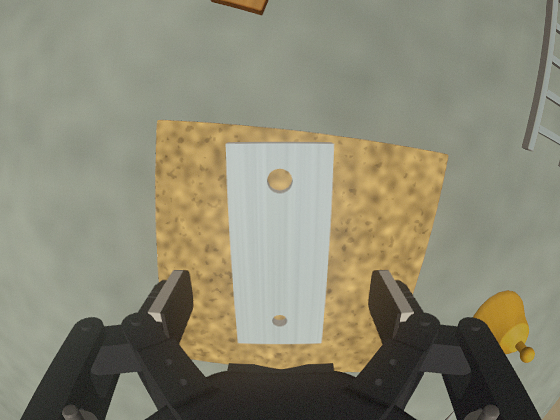

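The plate sits centred between the open fingers, with its holes at (279,181) and (279,320). The TCP is about 4 mm off along the plate's length.

Emit:
{"op": "play_rows", "data": {
  "targets": "0.085 -0.004 0 0.016 0 0 0;0.085 0 0 0.014 0 0 0;0.085 0 0 0.006 0 0 0;0.085 0 0 0 0 0 0;0.04 0 0 0 0 0 0;0.04 0 0 0 0 0 0;0.04 0 0 0 0 0 0;0.04 0 0 0 0 0 0;0.04 0 0 0 0 0 0;0.04 0 0 0 0 0 0",
  "grip_force": 50
}}

```text
t: 13.45
ee_pos: [555.0, 23.4, -0.7]
orientation: [2.068, 2.361, 0.0]
wrist_force: [-0.6, 1.2, 8.5]
gripper_width: 54.1
```

Emit:
{"op": "play_rows", "data": {
  "targets": "0.04 0 0 -0.015 0 0 0;0.04 0 0 -0.04 0 0 0;0.04 0 0 -0.046 0 0 0;0.04 0.04 0.001 0 0 0 0;0.04 0.05 0.001 0 0 0 0;0.04 0.05 0.001 0 0 0 0;0.04 0.05 0.001 0 0 0 0;0.04 0.03 0 0 0 0 0;0.04 0 0 0 0 0 9.75;0.04 0 0 0 0 0 9.75;0.04 0 0 0 0 0 0;0.04 0 0 0 0 0 0;0.04 0 0 0 0 0 0"
}}

```text
t: 15.08
ee_pos: [529.1, 242.2, 98.6]
orientation: [2.438, 1.98, -0.002]
wrist_force: [-0.3, -0.4, -1.6]
gripper_width: 54.4
```

Run:
```python
from h import *
o=ctrl.get_obs(); print(o['ee_pos'],R.from_rotvec(o['orientation']).as_matrix().round(4),o['wrist_force'])
im,m=cap('wrist','w6.png')
c,hs=plate_px(im,(190,390,60,340)); print(hs)
for u,_,_ in hs[:2]: print(onz(m,*u,'wrist',o['ee_pos'][2]+11.7))
print(proj(m,(540,286,74),'wrist'),proj(m,(521,199,74),'wrist'))
```

```text
[529.08705155 242.18943363  98.63068907] [[ 2.053e-01  9.787e-01 -1.000e-04]
 [ 9.787e-01 -2.053e-01 -1.600e-03]
 [-1.600e-03  2.000e-04 -1.000e+00]] [-0.34084299 -0.37585889 -1.61162565]
[((280.3626403808594, 190.96702575683594), 17.119293212890625, 828.0)]
[538.29824898 286.23582596 110.33068907]
(np.float64(283.5527649025001), np.float64(173.13271992439886)) (np.float64(281.7142563310261), np.float64(313.5082614437159))
```

View pics/w6.png

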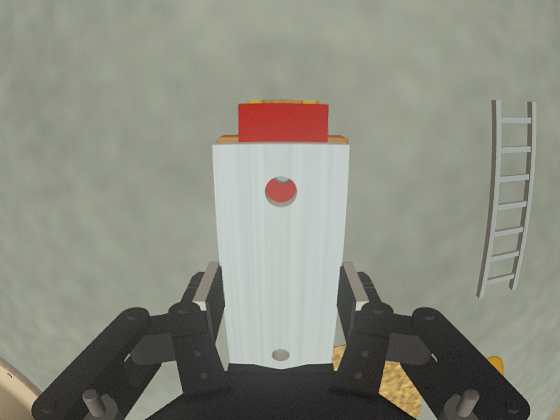

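The hole at (280,191) projects within 0.1 mm of where the TCP says it should be. The engine's bonnet edge sits about 1 mm to the right, which agrees with the computed offset.

Emit:
{"op": "play_rows", "data": {
  "targets": "0.04 0.0004 0.0011 0.01 0 0 0.1;0.04 0 0 0.01 0 0 0;0.04 0 0 0.0055 0 0 0;0.04 0 0 0 0 0 0;0.04 0 0 0 0 0 0"
}}

```text
t: 15.75
ee_pos: [530.4, 242.4, 73.2]
orientation: [2.441, 1.975, -0.001]
wrist_force: [-0.1, -0.0, -1.4]
gripper_width: 54.8
```

Run:
```python
from h import *
o=ctrl.get_obs(); print(o['ee_pos'],R.from_rotvec(o['orientation']).as_matrix().round(4)[:,0],o['wrist_force'])
im,m=cap('wrist','w7.png')
c,hs=plate_px(im,(190,390,60,340)); print(hs)
z=o['ee_pos'][2]+11.7
for u,_,_ in hs[:2]: print(onz(m,*u,'wrist',z))
cv2.imwrite('pics/w7c.png',np.hstack([cv2.resize(im[165:215,255:305],(400,400),interpolation=3),cv2.resize(im[335:375,260:300],(400,400),interpolation=3)]))
```

```text
[530.40541864 242.43052286  73.20845266] [ 0.2086  0.978  -0.0014] [-0.12906133 -0.01861893 -1.36227243]
[((280.51666259765625, 191.0111083984375), 16.996837615966797, 831.0)]
[539.80785263 286.43036444  84.90845266]
```

View pics/w7c.png

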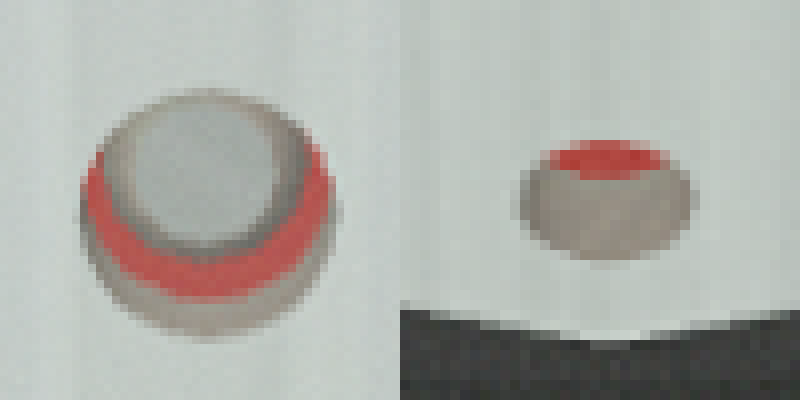

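The thick pin's tip shows inside the big hole, centred sideways at crop x ≈ 205 against the hole's 208. Next is a slow descent while I watch the force.

Emit:
{"op": "play_rows", "data": {
  "targets": "0.04 0 0 0.003 0 0 0;0.04 0 0 0.002 0 0 0;0.04 0 0 0.002 0 0 0;0.04 0 0 0 0 0 0;0.04 0 0 0 0 0 0"
}}

```text
t: 16.42
ee_pos: [530.3, 242.4, 66.0]
orientation: [2.441, 1.975, -0.002]
wrist_force: [0.8, -0.2, -1.3]
gripper_width: 54.4
```

Run:
```python
from h import *
o=ctrl.get_obs(); print(o['ee_pos'],o['wrist_force'],o['moment'])
```

```text
[530.27821682 242.40101826  66.03229165] [ 0.78134537 -0.2017759  -1.27044355] [-0.01048531 -0.00630331  0.01317997]
```

Emit:
{"op": "play_rows", "data": {
  "targets": "0.04 0 0 0.003 0 0 0;0.04 0 0 0.003 0 0 0;0.04 0 0 0.0015 0 0 0;0.04 0 0 0 0 0 0;0.04 0 0 0 0 0 0"
}}

```text
t: 17.05
ee_pos: [530.3, 242.4, 58.6]
orientation: [2.441, 1.975, -0.002]
wrist_force: [-1.0, 0.1, -2.1]
gripper_width: 54.3
```

Emit:
{"op": "play_rows", "data": {
  "targets": "0.04 0 0 0.001 0 0 0;0.04 0 0 0.0007 0 0 0;0.04 0 0 0 0 0 0;0.04 0 0 0 0 0 0"
}}

```text
t: 17.55
ee_pos: [530.3, 242.4, 56.8]
orientation: [2.441, 1.975, -0.002]
wrist_force: [0.1, 0.2, -1.8]
gripper_width: 54.5
```

Emit:
{"op": "play_rows", "data": {
  "targets": "0.04 0 0 0.0005 0 0 0;0.04 0 0 0 0 0 0;0.04 0 0 0 0 0 0"
}}

```text
t: 17.92
ee_pos: [530.2, 242.4, 56.3]
orientation: [2.441, 1.975, -0.002]
wrist_force: [-0.2, -0.8, -1.5]
gripper_width: 54.2
```

Emit:
{"op": "play_rows", "data": {
  "targets": "0.065 0 0 0 0 0 0;0.075 0 0 0 0 0 0;0.075 0 0 0 0 0 0;0.075 0 0 0 0 0 0;0.075 0 0 -0.01 0 0 0;0.075 0 0 -0.04 0 0 0;0.075 0 0 -0.06 0 0 0;0.075 0 0 -0.06 0 0 0;0.075 0 0 0 0 0 0;0.075 0 0 0 0 0 0"
}}

```text
t: 19.18
ee_pos: [529.9, 242.6, 226.0]
orientation: [2.441, 1.976, -0.003]
wrist_force: [0.5, -0.5, -0.8]
gripper_width: 75.2
```

Run:
```python
from h import *
o=ctrl.get_obs(); print(o['ee_pos'],o['wrist_force'])
im,m=cap('wrist');s,_=cap('scene');d,_=cap('side')
c,hs=plate_px(im,(170,400,40,340))
w=np.array([onz(m,u,v,'wrist',68)[:2] for u,v in c[:,0]],np.float32);print(cv2.minAreaRect(w))
cv2.imwrite('pics/f.png',np.hstack([im[60:310,150:410],cv2.resize(s[240:350,340:450],(250,250),interpolation=3),cv2.resize(d[130:220,180:270],(250,250),interpolation=3)]))
```

```text
[529.9199662  242.57413199 226.00264788] [ 0.50098418 -0.48634783 -0.77974027]
((530.40771484375, 242.1597900390625), (130.56094360351562, 56.86286163330078), 77.93216705322266)
```

```bash
python3 -c "
from plant import ctrl
print(ctrl.close_job())"
```

```text
the job is handed in; nothing more can be done
None
```

The floor plate is back on the engine, over both pins with the big hole on the thick pin, and the job was handed in at about 19 s of the 64 s allowed.

**What I did:** I took the plate from the rack, laid it flat on the mat about 13 mm from the middle, and let go. I then took it again across its width and lowered it over the pins until it was home, with no contact force showing at any check. After that I let go and drew the hand up clear.

**Last checks:**
- **Position:** the wrist camera put the plate's middle at (530.4, 242.2) mm, against (530.2, 242.4) for the seat. Its yaw agreed with the engine's to about 0.1°.
- **Height:** I let go with the hand at 56.3 mm, the height worked out for a seated plate. No camera measured the seated height or level; the plate's outline at seated height only fits its true size, reading 0.6–0.9 mm large (130.6 × 56.9 mm).
- **Final picture:** the last close-up was refused because the 12-picture limit was reached, so I confirmed the fit by numbers only.
- **Bystanders:** I did not re-measure the bell, ladder and awl at the end. I saw no contact with them, and the bell and ladder were in place in the pictures taken on the way. The awl was last seen early on, but the hand stayed away from it after that.

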